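Bring the scooter wheel's valve to the feeler

ROBOT

A 6-joint arm with a two-finger parallel gripper is mounted at the origin on the work surface. World frame = base frame: x ahead of the robot, y to its left, z up, the work surface at z = 0. Lengths are in m, angles in degrees, forces in N, time in s.
With the tool pointing down it reaches from about 0.15 to 0.775 m from the base axis. Payload 6.1 kg.
Tool frame: the origin (TCP) lies midway between the tips of the shut fingers; the grasp point (between the pads) lies 19 mm behind it (arm.grip_point_offset is the distance from the TCP to the grasp point, in m); x points along the fingers, y is the direction in which the jaws open and shut, and the axes are right-handed (so a half turn about x gives the same grasp; the last joint's range is limited). The gripper opens to 85 mm and grips with 20 to 120 N. Pads are 22 mm wide; open, the fingers measure 114 mm over their backs; the gripper's body (76 mm by 85 mm) begins 54 mm behind the grasp point. The pads swing forward as they close: fully open they stand 13 mm farther back than shut.
Start: joints at [-71.792, 7.208, -2.269, 80.523, 0, 90], TCP at [0.164, -0.499, 0.201] pointing down, gripper open.
Joint ranges: [-155.77, 155.77], [-54.66, 111.73], [-72.52, 77.12], [-102.08, 115.82], [-83.92, 84.16], [-180, 180]. Speed limits (degrees/s): [136.94, 136.94, 172.46, 180, 180, 180].

INTERFACE

Orientations are given as [roll, pitch, yaw] about the fixed x, y, z axes, in that order (R = Rz(yaw) Ry(pitch) Rx(roll)).
In Python, from rig import telemetry, imaging, sign_off, arm gives the robot as it stands.
- The arm moves only by the shell command python3 -m inch 'ROWS' [FORCE]. ROWS is JSON, a list of rows, each an object with "xyz": the shift along the world's x, y, z in mm, a list of three; "spin": the turn about the world's z in rad; "gripper": the finger opening in mm, from 0 to 85.4. A call has 1 to 12 rows; each row is the pose to reach, as a shift and turn from the pose measured when the call began; what a row does not reach only later rows make up. A row lasts 1/8 s, in which the tool goes at most 62.5 mm and 10.7 degrees, less where a joint would pass 70% of its speed; a pose out of reach is approached as far as the arm can. A call with a gripper value outside its range is refused whole. The fingers move at their own pace and stop on an object; FORCE is the grip in N (left out, the last holds). Time passes only in rows, so rows that repeat a pose let the fingers close. It gives the time, the measured TCP pose, the force and the opening at its end, in the units of the state.
- telemetry.get_state(): the state, without advancing time (a new reading comes with each control period).
- imaging.read_camera(name): name is "scene" or "side" or "wrist"; returns a dict with "image" (480x640x3 uint8, blue, green, red), "fx", "fy", "cx", "cy" (pixels), "rvec" (rotation vector, rad) and "tvec" (3), from world to camera coordinates, as OpenCV has them; the wrist camera has in their place "mount" (4x4, takes a point from camera to tool coordinates, whose origin is the TCP and whose axes are the tool frame's). Camera axes: x right, y down, z forward; pixel columns grow to the right and rows downward; lengths in m; the calibration is good to about 2 mm. A picture is of the moment at which its call begins: read the wrist's pose just before it. There is no depth.
- sign_off(): hands the job in, once; it reports no verdict.
The state is a dict: "t": time; "joint_positions": joint angles; "dq": joint speeds; "joint_efforts": joint torques, N m; "ee_pos": TCP position; "tool_rot": TCP orientation; "contact_force": force on the tool from outside, world axes, zero at the start; "wrist_torque": the same for the moment, N m; "width": finger opening in m.
Only numpy, scipy, OpenCV 4.12 (cv2) and the standard library are available. Lean on these libraries where they do the work, as an engineer would, in place of code of your own. Each camera call takes 0.05 s, during which the arm holds its last target. There are 200 camera calls.

TASK

A bare scooter wheel lies flat on a stand, and its run-out check has to start at the tyre valve: with a fingertip push slowly against a spoke to turn the wheel until the valve stands right in front of the tip of the stand's fixed feeler arm, and leave it at rest there. Do not squeeze, force, spin or lift the wheel, do not bump the feeler, and leave the parts lying around the stand where they are.

Things in the scene. Friction and masses are not known exactly. Their poses are not given: they have to be found in the camera images.
- hub (a point): Centre of the wheel's hub, on its upright turning axis, at the top of the axle end (102 mm above the table). The wheel is a bare aluminium rim lying flat: outside diameter 254 mm, inside diameter 214 mm, rim from 34 to 99 mm above the table; hub 50 mm in diameter, top at 96 mm.
- valve (a point): Top of the upright black tyre valve, a stem 12 mm thick rising inside the rim to 116 mm above the table, on a circle of 92 mm radius about the hub; it turns with the wheel and stands half-way between spoke0 and spoke2 (60 degrees from each). A horizontal foot of it joins the rim at 68 to 72 mm height.
- spoke0 (a point): Mid-length of a spoke, on its upper face (92 mm above the table), 60 mm from the hub axis, 60 degrees anticlockwise of the valve seen from above. The three spokes are equal straight radial bars 120 degrees apart, 22 mm wide, 26 mm deep (66 to 92 mm above the table), running from hub to rim.
- spoke1 (a point): The same point of the spoke opposite the valve (180 degrees from it).
- spoke2 (a point): The same point of the spoke 60 degrees clockwise of the valve, seen from above.
- spokes: The three spokes as one part of the wheel; origin on the hub axis at table height, x axis towards the valve, z up. Between the spokes the wheel is open down to the round steel foot of the stand (12 to 34 mm above the table, higher towards the axis).
- stand: The fixed stand with all it carries (foot, spindle, feeler, wheel); origin on the wheel axis at table height, x axis towards the feeler. Its round foot is 210 mm in diameter.
- feeler_point (a point): Where the valve must come: the point on the valve's circle (92 mm from the hub axis) straight in front of the feeler tip, 121 mm above the table. Fixed to the stand.
- feeler_tip (a point): Tip of the feeler, a fixed level steel rod 7 mm thick, 121 mm above the table, that reaches in over the rim towards the hub and ends 101 mm from the hub axis. It is held by an upright post 14 mm thick, 155 mm from the axis, top about 130 mm above the table.
- feeler: The fixed feeler, post and rod, as one part; origin on the hub axis at table height, x axis towards the post. Not to be bumped.
- wheel (a joint): Turn of the wheel in rad, growing anticlockwise seen from above; 0 (and every full turn) has the valve at the feeler. It turns without end either way against a steady friction (about 3 N at mid-spoke) and stays where it is left.
- wheel_lift (a joint): How far the wheel has been raised off its seat, in m; 0 seated. It sits there by its own weight (about 1.8 kg).
- footpeg_a: Bystander: black footpeg lying down, 100 mm long, 28 mm thick; origin mid-length on its underside, x along it.
- footpeg_b: Bystander: a second footpeg like the first.
- bulb_case: Bystander: glass bulb in a clear case 50 by 50 by 62 mm; origin under its centre.
- grease_jar: Bystander: jar 60 mm in diameter, 70 mm high; origin under its centre.
- spanner: Bystander: steel combination wrench lying flat, 160 mm long along x; origin on its underside.
- brake_pedal: Bystander: aluminium brake pedal lying flat, 210 mm long along x, 25 mm high; origin near mid-length on its underside.

How it is judged:
By the outcome, as a careful person would: the job done as asked, in the order asked, and still so for the second after the job is handed in, with the robot touching nothing.
It also fails if it takes over 51 s, if anything falls off the work surface, if the arm or the gripper's body presses on something with over 40 N, if the wrist force passes 120 N, or if a joint passes its speed limit or range.

## Working session

There is one attempt and no reset: what is moved stays moved. The work goes in short steps, Python scripts to look and compute and a shell command to move; the robot and the scene stay as the last step left them, time stands still between calls to the robot, and variables do not carry over. Pictures are saved under pics/ and viewed, about 8 in all and at most 12, crops included, and the job is handed in when it is done.

```bash
mkdir -p pics; cat > h.py <<'E'
import numpy as np,cv2
from rig import telemetry,imaging,arm
def cam(n):
    d=imaging.read_camera(n); K=np.array([[d['fx'],0,d['cx']],[0,d['fy'],d['cy']],[0,0,1.]]); return d,K
def ray(d,K,uv,z):
    R=cv2.Rodrigues(np.array(d['rvec'],float))[0];t=np.array(d['tvec'],float).ravel()
    c=-R.T@t; v=R.T@np.linalg.inv(K)@np.array([uv[0],uv[1],1.]); return c+v*(z-c[2])/v[2]
def proj(d,K,p): return cv2.projectPoints(np.array(p,float).reshape(-1,3),np.array(d['rvec'],float),np.array(d['tvec'],float),K,None)[0].reshape(-1,2)
E
python3 - <<'E'
from h import *
import pickle
for n in('scene','side'):
    d,K=cam(n); cv2.imwrite(f'pics/{n}0.png',d['image']); pickle.dump((d,K),open(n+'0.pkl','wb'))
s=telemetry.get_state(); print(s)
E
```

```text
{'t': 0.1, 'joint_positions': array([-7.17912593e+01,  7.23900324e+00, -2.31988134e+00,  8.05252898e+01,
        9.64847367e-04,  8.99993574e+01]), 'dq': array([ 0.01889691, -0.12826388,  0.12310873, -0.00261717,  0.0634122 ,
       -0.07998845]), 'joint_efforts': array([-4.73453154e-03, -4.36901414e+01,  3.53608525e+01,  1.36006743e-02,
       -2.14277461e-04, -1.06316594e-05]), 'ee_pos': array([ 0.16392662, -0.49831187,  0.20030139]), 'tool_rot': array([-90.65736516,  89.91582007, 107.55201749]), 'contact_force': array([-0.18689372,  0.61322316, -0.42395262]), 'wrist_torque': array([-0.01026527,  0.00208988, -0.00084454]), 'width': 0.0854208178959343}
```

View pics/scene0.png

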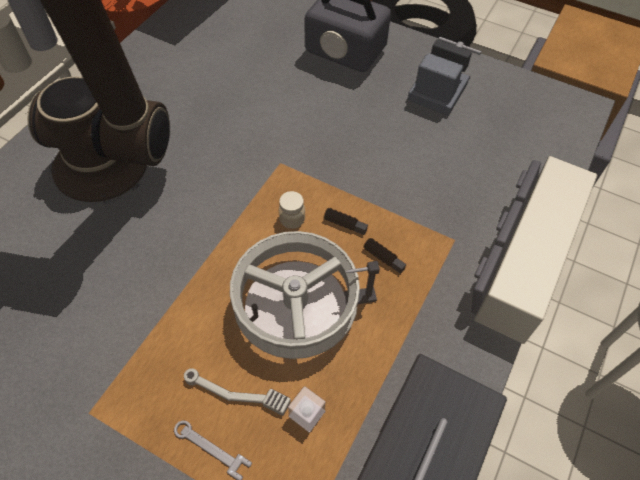

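View pics/side0.png

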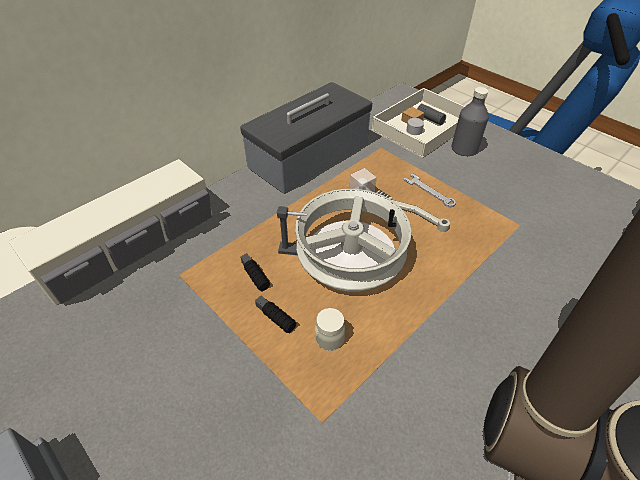

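The scene view shows the hub near (295,284), the valve near (254,310), the feeler rod from its post at (373,268) to about (350,271), and spokes towards (250,272), (338,264) and (298,333). In the side view the hub is near (352,229), the valve top near (391,210) and the feeler tip near (303,214).

```bash
python3 - <<'E'
from h import *
import pickle
a={}
for n,P in(('scene',dict(hub=(295,284,.102),valve=(254,308,.116),tip=(350,271,.121),post=(373,267,.13))),('side',dict(hub=(352,227,.102),valve=(392,210,.116),tip=(306,215,.121),post=(283,209,.13)))):
    d,K=pickle.load(open(n+'0.pkl','rb'))
    for k,(u,v,z) in P.items():
        a[k]=ray(d,K,(u,v),z); r=a[k]-a['hub']; print(n,k,a[k].round(4),np.hypot(*r[:2]).round(4),np.degrees(np.arctan2(r[1],r[0])).round(1))
b=[]
for n,(x,y,w,h) in(('scene',(215,220,180,150)),('side',(260,170,180,150))):
    d,K=pickle.load(open(n+'0.pkl','rb')); b.append(cv2.resize(d['image'][y:y+h,x:x+w],None,fx=2.2*1,fy=2.2,interpolation=cv2.INTER_CUBIC))
cv2.imwrite('pics/c1.png',np.hstack(b))
E
```

```text
scene hub [ 0.6107 -0.1011  0.102 ] 0.0 0.0
scene valve [ 0.5732 -0.1887  0.116 ] 0.0952 -113.2
scene tip [ 0.6951 -0.0332  0.121 ] 0.1083 38.8
scene post [ 0.7318 -0.0085  0.13  ] 0.1525 37.4
side hub [ 0.6034 -0.094   0.102 ] 0.0 0.0
side valve [ 0.5688 -0.1853  0.116 ] 0.0976 -110.7
side tip [ 0.6854 -0.0349  0.121 ] 0.1011 35.8
side post [ 0.7266 -0.0057  0.13  ] 0.1516 35.6
```

View pics/c1.png

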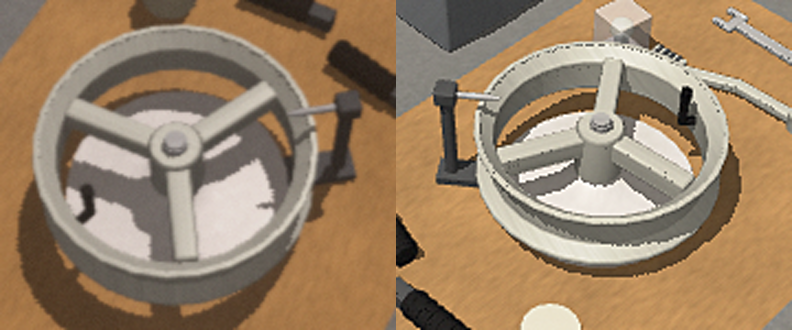

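```bash
python3 - <<'E'
from h import *
import pickle
from scipy.optimize import least_squares
O={n:pickle.load(open(n+'0.pkl','rb')) for n in('scene','side')}
pts={'scene':[(295,285),(254.5,305.5),(347.3,270.9),(373.2,266.4)],'side':[(353.2,225.5),(391.8,210),(305.5,215),(283,209)]}
def model(x):
    h=x[:2];p=lambda r,a,z:[h[0]+r*np.cos(a),h[1]+r*np.sin(a),z]
    return [p(0,0,.102),p(.092,x[3],.116),p(.101,x[2],.121),p(.155,x[2],.13)]
f=lambda x:np.concatenate([(proj(*O[n],model(x))-pts[n]).ravel() for n in O])
s=least_squares(f,[.607,-.097,.63,-1.95],loss='soft_l1');print(s.x[:2].round(4),np.degrees(s.x[2:]).round(1),s.fun.round(1))
x,y=s.x[:2]
for a in(128,140):print(a,1000*(x+.06*np.cos(np.radians(a))),1000*(y+.06*np.sin(np.radians(a))))
d=imaging.read_camera('wrist');print(np.array(d['mount']).round(3),d['fx'])
E
```

```text
[ 0.6094 -0.1011] [  38.6 -115.1] [-0.6 -1.3 -0.6  0.  -1.6  0.5  0.1 -1.3 -1.  -1.5 -0.6 -0.1  0.7 -1.4
 -1.7 -0.6]
128 572.426819139765 -53.77590130491441
140 563.4038410721658 -62.48928994012537
[[-0.    -0.278  0.961 -0.172]
 [ 1.     0.001  0.001  0.   ]
 [-0.001  0.961  0.278 -0.071]
 [ 0.     0.     0.     1.   ]] 388.7611894840952
```

```bash
python3 -m inch '[{"xyz":[0,20,60],"spin":0,"gripper":0},{"xyz":[40,70,60],"spin":0.12,"gripper":0},{"xyz":[80,115,60],"spin":0.28,"gripper":0},{"xyz":[120,155,60],"spin":0.44,"gripper":0},{"xyz":[160,195,60],"spin":0.6,"gripper":0},{"xyz":[200,235,60],"spin":0.76,"gripper":0},{"xyz":[240,275,60],"spin":0.92,"gripper":0},{"xyz":[280,315,60],"spin":1.08,"gripper":0},{"xyz":[320,355,60],"spin":1.22,"gripper":0},{"xyz":[360,395,60],"spin":1.34,"gripper":0},{"xyz":[390,425,60],"spin":1.34,"gripper":0},{"xyz":[399,436,60],"spin":1.34,"gripper":0}]' 20
python3 -m inch '[{"xyz":[0,0,0],"spin":0,"gripper":0},{"xyz":[0,0,0],"spin":0,"gripper":0}]'
python3 - <<'E'
from h import *
import pickle
s=telemetry.get_state();d,K=cam('wrist');pickle.dump((s,d,K),open('w1.pkl','wb'));cv2.imwrite('pics/w1.png',d['image'])
print(s['joint_positions'].round(1),s['tool_rot'],s['ee_pos'],s['t'],s['width'])
E
```

```text
t: 1.65
ee_pos: [0.564, -0.0606, 0.2592]
tool_rot: [-98.3, 89.8, 176.8]
contact_force: [0.0, -0.6, -0.6]
width: 0.0
t: 1.9
ee_pos: [0.5634, -0.0613, 0.2593]
tool_rot: [-92.9, 89.8, -177.8]
contact_force: [-0.8, 0.6, 1.0]
width: -0.0001
[-6.2 12.6 11.5 89.1 -0.  78.7] [ -92.85944855   89.81062419 -177.77709439] [ 0.56336808 -0.06130726  0.25926668] 1.9 -0.00013379506420971724
```

View pics/w1.png

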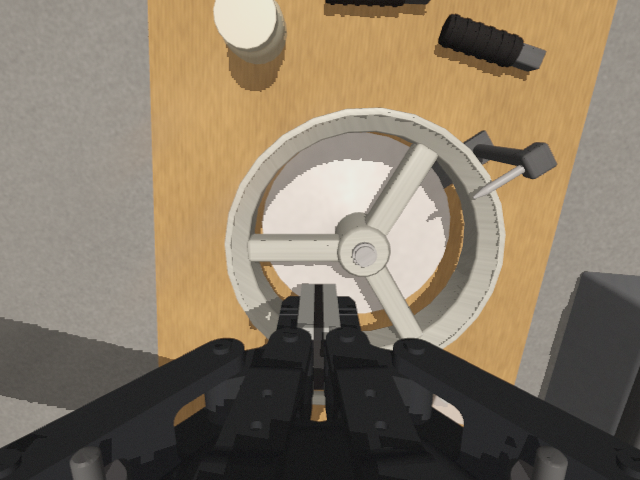

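The wrist view shows the hub top at (365,254), the feeler tip at (475,194), spoke1 ending at (427,150) and spoke2 ending at (252,248). The sector behind spoke2 is clear.

```bash
cat >> h.py <<'E'
from scipy.spatial.transform import Rotation as Ro
def wray(s,d,K,uv,z):
    R=Ro.from_euler('xyz',s['tool_rot'],degrees=True).as_matrix();M=np.array(d['mount'],float)
    c=R@M[:3,3]+s['ee_pos'];v=R@M[:3,:3]@np.linalg.inv(K)@np.array([uv[0],uv[1],1.]);return c+v*(z-c[2])/v[2]
E
python3 - <<'E'
from h import *
import pickle
s,d,K=pickle.load(open('w1.pkl','rb'))
h=None
for n,u,z in(('hub',(365,254),.102),('tip',(475,194),.121),('post',(540,158),.13),('sp2end',(250,248),.092),('sp2mid',(295,248),.092),('sp1end',(427,150),.092),('sp0end',(412,338),.092)):
    p=wray(s,d,K,u,z);h=p if h is None else h;r=p-h;print(n,p.round(4),np.hypot(*r[:2]).round(4),np.degrees(np.arctan2(r[1],r[0])).round(1))
E
```

```text
hub [ 0.6091 -0.1001  0.102 ] 0.0 0.0
tip [ 0.688  -0.0351  0.121 ] 0.1022 39.5
post [ 0.7279 -0.002   0.13  ] 0.154 39.5
sp2end [ 0.5049 -0.1071  0.092 ] 0.1045 -176.1
sp2mid [ 0.546  -0.1034  0.092 ] 0.0632 -177.0
sp1end [ 0.6518 -0.0055  0.092 ] 0.1037 65.7
sp0end [ 0.6673 -0.1858  0.092 ] 0.1037 -55.8
```

```bash
python3 -m inch '[{"xyz":[-17,-4,-20],"spin":0,"gripper":0},{"xyz":[-17,-4,-50],"spin":0,"gripper":0},{"xyz":[-17,-4,-80],"spin":0,"gripper":0},{"xyz":[-17,-4,-110],"spin":0,"gripper":0},{"xyz":[-17,-4,-135],"spin":0,"gripper":0},{"xyz":[-17,-4,-155],"spin":0,"gripper":0},{"xyz":[-17,-4,-170],"spin":0,"gripper":0},{"xyz":[-17,-4,-180],"spin":0,"gripper":0},{"xyz":[-17,-4,-183],"spin":0,"gripper":0},{"xyz":[-17,-4,-183],"spin":0,"gripper":0}]'
cat > plan.py <<'E'
import sys
from h import *
# plan.py step_deg n gap_mm: arc rows about hub from measured pose; tool tangential/radial held
H=np.array([.6091,-.1003]);s=telemetry.get_state();p=s['ee_pos'][:2]-H
r=s['tool_rot'];psi=90-(r[0]-r[2])
print('t',round(s['t'],2),'r',np.hypot(*p).round(4),'ang',np.degrees(np.arctan2(p[1],p[0])).round(1),'psi',round((psi+180)%360-180,1),'F',s['contact_force'].round(1),'z',s['ee_pos'][2].round(4))
# ideal TCP for nominal spoke angle a: 60u+22n
a0=float(sys.argv[1]);st=float(sys.argv[2])
for k in range(1,13):
    a=np.radians(a0+st*k);u=np.array([np.cos(a),np.sin(a)]);n=np.array([u[1],-u[0]])
    t=.06*u+.022*n;dx=1000*(t-p);dps=((a0+st*k+180-psi)+180)%360-180
    print(dx.round(1),round(np.radians(dps),3))
E
python3 plan.py 184.6 2
```

```text
t: 3.2
ee_pos: [0.5465, -0.0656, 0.0768]
tool_rot: [-91.4, 89.9, -176.4]
contact_force: [0.1, 0.2, 0.1]
width: -0.0002
t 3.2 r 0.0716 ang 151.0 psi 5.1 F [0.1 0.2 0.1] z 0.0768
[  0.5 -19.7] 0.027
[ -0.  -21.9] 0.062
[ -0.4 -24.1] 0.097
[ -0.8 -26.3] 0.132
[ -1.  -28.5] 0.167
[ -1.2 -30.8] 0.202
[ -1.3 -33. ] 0.236
[ -1.3 -35.2] 0.271
[ -1.3 -37.5] 0.306
[ -1.1 -39.7] 0.341
[ -0.9 -41.9] 0.376
[ -0.6 -44.1] 0.411
```

```bash
python3 -m inch '[{"xyz":[0,-3,0],"spin":0,"gripper":0},{"xyz":[0,-6,0],"spin":0,"gripper":0},{"xyz":[0.5,-9,0],"spin":0,"gripper":0},{"xyz":[0.5,-11,0],"spin":0,"gripper":0},{"xyz":[0.5,-13,0],"spin":0,"gripper":0},{"xyz":[0.5,-14.5,0],"spin":0,"gripper":0},{"xyz":[0.5,-16,0],"spin":0,"gripper":0},{"xyz":[0.5,-17.5,0],"spin":0,"gripper":0},{"xyz":[0.5,-19,0],"spin":0.02,"gripper":0},{"xyz":[0,-20.5,0],"spin":0.04,"gripper":0},{"xyz":[0,-22,0],"spin":0.06,"gripper":0}]'; python3 plan.py 188.6 2
```

```text
t: 4.58
ee_pos: [0.5465, -0.0877, 0.0768]
tool_rot: [-91.4, 89.9, -172.8]
contact_force: [0.2, -1.0, 0.2]
width: -0.0003
t 4.58 r 0.0639 ang 168.6 psi 8.6 F [ 0.2 -1.   0.2] z 0.0768
[-0.4 -2. ] 0.035
[-0.7 -4.2] 0.07
[-1.  -6.4] 0.105
[-1.1 -8.7] 0.14
[ -1.2 -10.9] 0.175
[ -1.3 -13.1] 0.21
[ -1.2 -15.4] 0.245
[ -1.1 -17.6] 0.28
[ -0.9 -19.8] 0.315
[ -0.6 -22. ] 0.35
[ -0.2 -24.2] 0.385
[  0.2 -26.4] 0.419
```

```bash
python3 -m inch '[{"xyz":[-0.4,-2,0],"spin":0.035,"gripper":0},{"xyz":[-0.7,-4.2,0],"spin":0.07,"gripper":0},{"xyz":[-1,-6.4,0],"spin":0.105,"gripper":0},{"xyz":[-1.1,-8.7,0],"spin":0.14,"gripper":0},{"xyz":[-1.2,-10.9,0],"spin":0.175,"gripper":0},{"xyz":[-1.3,-13.1,0],"spin":0.21,"gripper":0},{"xyz":[-1.2,-15.4,0],"spin":0.245,"gripper":0},{"xyz":[-1.1,-17.6,0],"spin":0.28,"gripper":0},{"xyz":[-0.9,-19.8,0],"spin":0.315,"gripper":0},{"xyz":[-0.6,-22,0],"spin":0.35,"gripper":0},{"xyz":[-0.2,-24.2,0],"spin":0.385,"gripper":0},{"xyz":[0.2,-26.4,0],"spin":0.419,"gripper":0}]'; python3 plan.py 212.6 2
python3 - <<'E'
from h import *
import pickle
s=telemetry.get_state();d,K=cam('wrist');pickle.dump((s,d,K),open('w2.pkl','wb'))
e=imaging.read_camera('scene')['image'][200:380,200:410]
cv2.imwrite('pics/w2.png',np.hstack([cv2.resize(d['image'],(480,360)),cv2.resize(e,(320,360))[:, :]]))
E
```

```text
t: 6.08
ee_pos: [0.5467, -0.1142, 0.0769]
tool_rot: [-89.7, 89.9, -147.0]
contact_force: [1.2, -0.4, 0.4]
width: 0.0
t 6.08 r 0.0639 ang -167.4 psi 32.7 F [ 1.2 -0.4  0.4] z 0.0769
[ 0.5 -2.1] 0.034
[ 1.1 -4.2] 0.068
[ 1.8 -6.3] 0.103
[ 2.5 -8.4] 0.138
[  3.3 -10.5] 0.173
[  4.2 -12.6] 0.208
[  5.2 -14.6] 0.243
[  6.2 -16.6] 0.278
[  7.3 -18.5] 0.313
[  8.5 -20.4] 0.348
[  9.7 -22.3] 0.383
[ 11.  -24.1] 0.417
```

View pics/w2.png

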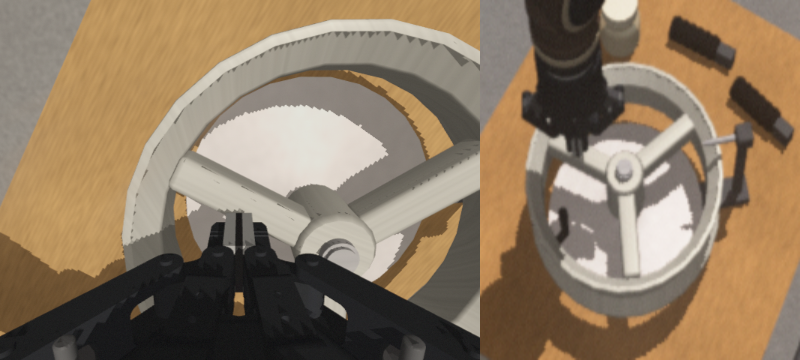

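```bash
python3 - <<'E'
from h import *
import pickle
d,K=pickle.load(open('scene0.pkl','rb'));print(proj(d,K,[[.5467,-.1142,.077],[.5467,-.105,.092],[.5467,-.092,.092],[.5467,-.118,.092]]).round(1))
d,K=cam('side');cv2.imwrite('pics/s2.png',cv2.resize(d['image'][170:300,280:450],None,fx=4,fy=4,interpolation=cv2.INTER_CUBIC));print(telemetry.get_state()['t'])
s,d,K=pickle.load(open('w2.pkl','rb'))
h=wray(s,d,K,(338*4/3,248*4/3),.102);print('hub',h)
for u in((179,173),(178,184)):
  p=wray(s,d,K,(u[0]*4/3,u[1]*4/3),.092);r=p-h;print(p,np.hypot(*r[:2]),np.degrees(np.arctan2(r[1],r[0])))
E
```

```text
[[264.3 281.2]
 [266.2 274. ]
 [269.6 269.1]
 [262.8 279.1]]
6.225
hub [ 0.60211847 -0.09559189  0.102     ]
[ 0.50482893 -0.10934491  0.092     ] 0.09825680555907496 -171.95388132737872
[ 0.50752761 -0.11526816  0.092     ] 0.09661566011111918 -168.24921781066664
```

View pics/s2.png

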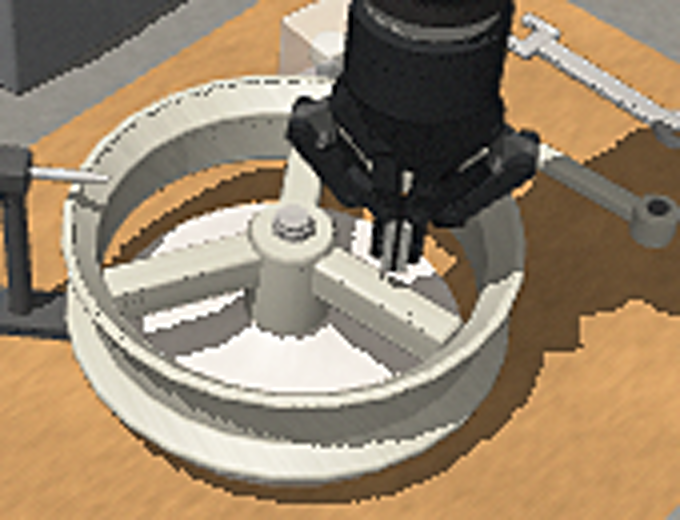

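```bash
python3 - <<'E'
from h import *
import pickle
T=telemetry.get_state()['ee_pos'];out=[]
for n in('scene','side'):
    d,K=cam(n);q=proj(d,K,[T,T+[0,0,.03],[.6091,-.1003,.102]]);print(n,q.round(1));c=q[0].astype(int)
    im=d['image'][c[1]-45:c[1]+30,c[0]-30:c[0]+45];im=cv2.resize(im,None,fx=5.3,fy=5.3,interpolation=cv2.INTER_CUBIC)
    cv2.drawMarker(im,tuple(int(v) for v in (q[0]-c+[30,45])*5.3),(0,0,255),0,10,1)
    out.append(im)
cv2.imwrite('pics/z3.png',np.hstack(out)); 
d,K=cam('wrist');cv2.imwrite('pics/w3.png',d['image'][180:400,180:500])
E
```

```text
scene [[264.3 281.2]
 [263.3 273.9]
 [294.5 283.3]]
side [[376.8 243.9]
 [378.2 234.4]
 [352.  224.2]]
```

View pics/z3.png

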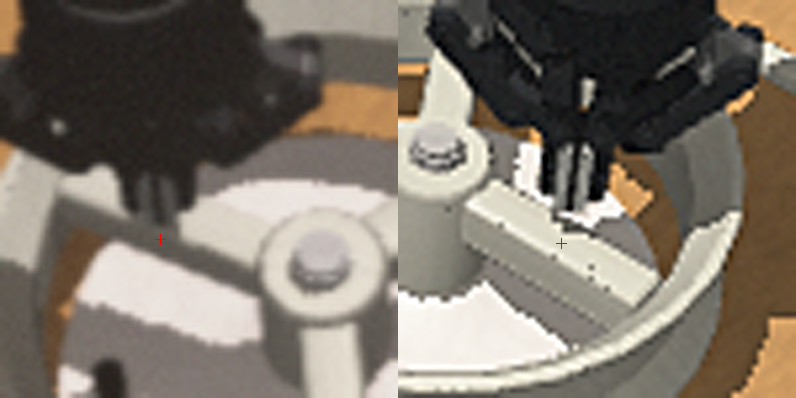

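```bash
python3 - <<'E'
from h import *
import pickle
print([a for a in dir(arm) if a[0]!='_'],[ (a,getattr(arm,a)) for a in dir(arm) if a[0]!='_' and isinstance(getattr(arm,a),(int,float))])
out=[]
for f in('w1','w2'):
    s,d,K=pickle.load(open(f+'.pkl','rb'));M=np.linalg.inv(np.array(d['mount'],float));im=d['image'].copy()
    for P in([0,0,0],[-.015,0,0]):
        c=M[:3,:3]@np.array(P)+M[:3,3];q=(K@c/c[2])[:2];print(q);cv2.drawMarker(im,tuple(int(round(v)) for v in q),(0,0,255) if P[0]==0 else (0,255,0),0,8,1)
    out.append(cv2.resize(im[230:380,250:390],None,fx=2.8,fy=2.8,interpolation=cv2.INTER_CUBIC))
cv2.imwrite('pics/z4.png',np.hstack(out))
E
```

```text
['PlanningError', 'grip_point_offset'] [('grip_point_offset', 0.0187)]
[316.70492456 276.97932356]
[316.5879068  290.11548168]
[316.84621681 276.36831809]
[316.7346598  289.46272917]
```

View pics/z4.png

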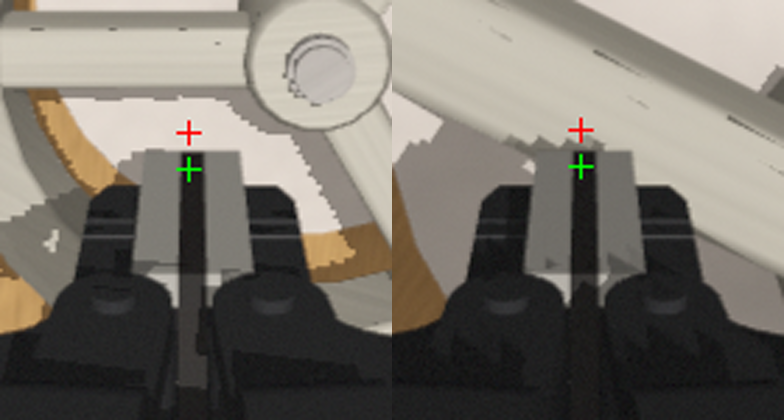

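The views agree that the fingertip is over spoke2, with its visible end near 90 mm, although the TCP reads 77 mm. It skimmed over the spoke and the wheel did not turn. I'll lift, go back and come down deeper.

```bash
python3 -m inch '[{"xyz":[0,0,15],"spin":0,"gripper":0},{"xyz":[0,5,30],"spin":-0.1,"gripper":0},{"xyz":[0,20,30],"spin":-0.25,"gripper":0},{"xyz":[0,35,30],"spin":-0.4,"gripper":0},{"xyz":[0,50,30],"spin":-0.48,"gripper":0},{"xyz":[1,52,30],"spin":-0.48,"gripper":0},{"xyz":[1,52,15],"spin":-0.48,"gripper":0},{"xyz":[1,52,0],"spin":-0.48,"gripper":0},{"xyz":[1,52,-8],"spin":-0.48,"gripper":0},{"xyz":[1,52,-13],"spin":-0.48,"gripper":0},{"xyz":[1,52,-13],"spin":-0.48,"gripper":0}]'
python3 -m inch '[{"xyz":[0,-4,0],"spin":0,"gripper":0},{"xyz":[0,-8,0],"spin":0,"gripper":0},{"xyz":[0,-11,0],"spin":0,"gripper":0},{"xyz":[0,-13,0],"spin":0,"gripper":0},{"xyz":[0,-15,0],"spin":0,"gripper":0},{"xyz":[0,-17,0],"spin":0,"gripper":0},{"xyz":[0,-19,0],"spin":0,"gripper":0},{"xyz":[0,-21,0],"spin":0,"gripper":0},{"xyz":[0,-23,0],"spin":0.02,"gripper":0},{"xyz":[0,-25,0],"spin":0.05,"gripper":0},{"xyz":[0,-27,0],"spin":0.08,"gripper":0},{"xyz":[0,-29,0],"spin":0.11,"gripper":0}]'
python3 plan.py 191 2
python3 - <<'E'
from h import *
import pickle
s=telemetry.get_state();d,K=cam('wrist');pickle.dump((s,d,K),open('w4.pkl','wb'));cv2.imwrite('pics/w4.png',d['image'][100:400,60:560])
E
```

```text
t: 7.75
ee_pos: [0.5474, -0.0621, 0.0634]
tool_rot: [-94.2, 89.8, -179.2]
contact_force: [0.3, -0.6, 0.6]
width: 0.0002
t: 9.25
ee_pos: [0.5474, -0.0913, 0.0634]
tool_rot: [-93.5, 89.8, -172.0]
contact_force: [-0.2, 0.4, 0.3]
width: 0.0004
t 9.25 r 0.0624 ang 171.7 psi 11.5 F [-0.2  0.4  0.3] z 0.0634
[-1.7 -1.1] 0.027
[-2.  -3.3] 0.062
[-2.1 -5.5] 0.096
[-2.2 -7.7] 0.131
[ -2.2 -10. ] 0.166
[ -2.1 -12.2] 0.201
[ -2.  -14.4] 0.236
[ -1.8 -16.6] 0.271
[ -1.4 -18.9] 0.306
[ -1.1 -21.1] 0.341
[ -0.6 -23.2] 0.376
[ -0.1 -25.4] 0.411
```

View pics/w4.png

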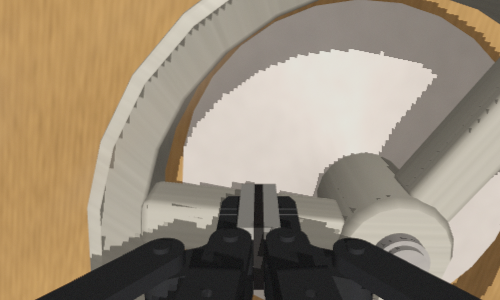

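```bash
cat > chk.py <<'E'
from h import *
import pickle
# wheel angle by matching a model of the dark valve + spoke0 brightness? simple: diff to first pictures in unoccluded places
for n,b in(('scene',(240,295,30,30)),('scene',(285,300,25,45)),('side',(380,200,25,30))):
    d,K=cam(n);r=pickle.load(open(n+'0.pkl','rb'))[0]['image'];x,y,w,h=b
    print(n,b,np.abs(d['image'][y:y+h,x:x+w].astype(int)-r[y:y+h,x:x+w]).mean().round(2),end=' | ')
s=telemetry.get_state();print('F',s['contact_force'].round(1))
E
python3 chk.py
python3 -m inch '[{"xyz":[-0.5,-2,0],"spin":0.03,"gripper":0},{"xyz":[-1,-4,0],"spin":0.06,"gripper":0},{"xyz":[-1,-6,0],"spin":0.1,"gripper":0},{"xyz":[-1,-8,0],"spin":0.13,"gripper":0}]'
python3 chk.py
python3 -m inch '[{"xyz":[0,-2,0],"spin":0.035,"gripper":0},{"xyz":[0,-4,0],"spin":0.07,"gripper":0},{"xyz":[0,-6,0],"spin":0.1,"gripper":0}]'
python3 chk.py
```

```text
scene (240, 295, 30, 30) 43.92 | scene (285, 300, 25, 45) 21.22 | side (380, 200, 25, 30) 87.71 | F [ 0.1 -0.2  0. ]
t: 9.95
ee_pos: [0.5464, -0.0994, 0.0634]
tool_rot: [-94.1, 89.8, -165.2]
contact_force: [-0.1, -0.0, -0.6]
width: -0.0001
scene (240, 295, 30, 30) 43.78 | scene (285, 300, 25, 45) 21.61 | side (380, 200, 25, 30) 97.57 | F [-0.4 -0.5 -0.3]
t: 10.48
ee_pos: [0.5464, -0.1053, 0.0634]
tool_rot: [-95.0, 89.8, -160.4]
contact_force: [0.5, -0.6, -0.9]
width: 0.0003
scene (240, 295, 30, 30) 43.17 | scene (285, 300, 25, 45) 21.94 | side (380, 200, 25, 30) 104.54 | F [-1.3  0.1 -0.2]
```

```bash
python3 - <<'E'
from h import *
out=[]
for n,(x,y,w,h) in(('scene',(220,225,150,130)),('side',(285,175,140,121))):
    d,K=cam(n);im=d['image'][y:y+h,x:x+w];out.append(cv2.resize(im,(400,347),interpolation=cv2.INTER_CUBIC))
d,K=cam('wrist');w=cv2.resize(d['image'][120:340,140:520],(400,232))
cv2.imwrite('pics/z5.png',np.vstack([np.hstack(out),np.hstack([w,cv2.resize(d['image'][230:340,220:410],(400,232),interpolation=cv2.INTER_CUBIC)])]))
import pickle;pickle.dump((telemetry.get_state(),d,K),open('w5.pkl','wb'))
E
```

```text
(no output)
```

View pics/z5.png

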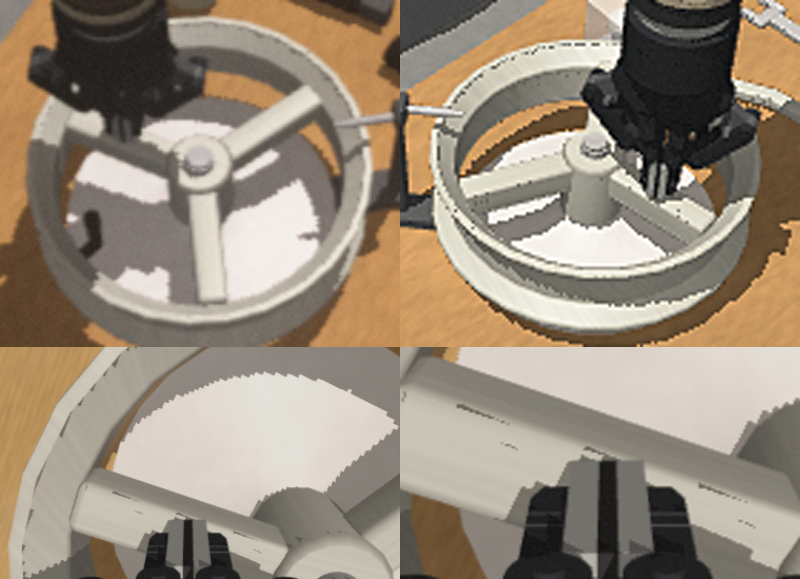

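```bash
python3 - <<'E'
from h import *
import pickle
T=telemetry.get_state()['ee_pos']
P=[];u=[]
for n,q in(('scene',(266.9,278)),('side',(376,243.7))):
    d,K=pickle.load(open(n+'0.pkl','rb'))
    for z in(0,.01,.02,.03):print(n,z,proj(d,K,T+[0,0,z]).round(1))
    R=cv2.Rodrigues(np.array(d['rvec'],float))[0];P.append(K@np.c_[R,np.ravel(d['tvec'])]);u.append(np.array(q,float).reshape(2,1))
X=cv2.triangulatePoints(*P,*u);print(T,(X[:3]/X[3]).ravel())
s,d,K=pickle.load(open('w5.pkl','rb'));M=np.linalg.inv(np.array(d['mount'],float))
for z in(-.011,0,.011):
  for a in(0,-.01,-.02,-.03):
    c=M[:3,:3]@np.array([a,0,z])+M[:3,3];print(z,a,(K@c/c[2])[:2].round(1))
E
```

```text
scene 0 [[266.9 281. ]]
scene 0.01 [[266.6 278.6]]
scene 0.02 [[266.3 276.2]]
scene 0.03 [[266.  273.7]]
side 0 [[373.7 250.2]]
side 0.01 [[374.1 247.2]]
side 0.02 [[374.5 244.1]]
side 0.03 [[375.  240.9]]
[ 0.54635143 -0.10523705  0.06340524] [ 0.54780788 -0.10820424  0.08155565]
-0.011 0 [316.8 254.6]
-0.011 -0.01 [316.7 262. ]
-0.011 -0.02 [316.6 270.4]
-0.011 -0.03 [316.5 279.7]
0 0 [316.8 276.5]
0 -0.01 [316.7 285. ]
0 -0.02 [316.6 294.5]
0 -0.03 [316.5 305.2]
0.011 0 [316.8 297.7]
0.011 -0.01 [316.7 307.2]
0.011 -0.02 [316.6 317.8]
0.011 -0.03 [316.5 329.7]
```

```bash
cat > valve.py <<'E'
from h import *
import pickle
H=np.array([.6091,-.1003])
def scan(imgs,lo=-180,hi=180):
    th=np.arange(lo,hi,.5);tot=[]
    for d,K in imgs:
        g=cv2.GaussianBlur(d['image'],(3,3),0).max(2).astype(np.float32);v=[]
        for a in np.radians(th):
            q=proj(d,K,[[H[0]+.092*np.cos(a),H[1]+.092*np.sin(a),z] for z in np.linspace(.085,.114,7)]).astype(np.float32)
            v.append(cv2.remap(g,q[:,0].copy(),q[:,1].copy(),1).mean())
        tot.append(v)
    return th,np.array(tot)
if __name__=='__main__':
    import sys
    I=[pickle.load(open(n+'0.pkl','rb')) for n in('scene','side')] if len(sys.argv)>1 else [cam('scene'),cam('side')]
    th,v=scan(I)
    for r in v:
        w=np.clip(70-r,0,None)
        print('min',th[r.argmin()],r.min().round(), 'dark:',[float(t) for t in th[r<60]][:40:3])
E
python3 valve.py 0; python3 valve.py
python3 -m inch '[{"xyz":[0,0,12],"spin":0,"gripper":0},{"xyz":[0,5,25],"spin":-0.1,"gripper":0},{"xyz":[0,18,25],"spin":-0.2,"gripper":0},{"xyz":[0,30,25],"spin":-0.3,"gripper":0},{"xyz":[0,42,25],"spin":-0.35,"gripper":0},{"xyz":[0,42,10],"spin":-0.35,"gripper":0},{"xyz":[0,42,0],"spin":-0.35,"gripper":0},{"xyz":[0,42,-10],"spin":-0.35,"gripper":0},{"xyz":[0,42,-18],"spin":-0.35,"gripper":0},{"xyz":[0,42,-18],"spin":-0.35,"gripper":0}]'
python3 -m inch '[{"xyz":[0,-4,0],"spin":0,"gripper":0},{"xyz":[0,-8,0],"spin":0,"gripper":0},{"xyz":[0,-11,0],"spin":0,"gripper":0},{"xyz":[0,-14,0],"spin":0,"gripper":0},{"xyz":[0,-16,0],"spin":0,"gripper":0},{"xyz":[0,-18,0],"spin":0,"gripper":0},{"xyz":[0,-20,0],"spin":0,"gripper":0},{"xyz":[0,-22,0],"spin":0,"gripper":0}]'
python3 valve.py
python3 -m inch '[{"xyz":[0,-2,0],"spin":0,"gripper":0},{"xyz":[0,-4,0],"spin":0.03,"gripper":0},{"xyz":[0,-6,0],"spin":0.07,"gripper":0},{"xyz":[0,-8,0],"spin":0.1,"gripper":0},{"xyz":[0,-10,0],"spin":0.13,"gripper":0}]'
python3 valve.py; python3 plan.py 185 2|head -1
```

```text
min -115.5 46.0 dark: [-118.5, -117.0, -115.5, -114.0, -112.5]
min -117.0 16.0 dark: [-133.0, -125.0, -123.5, -122.0, -120.5, -119.0, -117.5, -116.0, -114.5, -113.0]
min 147.0 38.0 dark: [-119.0, -117.5, -116.0, -114.5, -113.0, -111.5, 134.0, 135.5, 137.0, 138.5, 140.0, 141.5, 143.0, 144.5]
min -118.0 24.0 dark: [-142.0, -140.5, -139.0, -137.5, -136.0, -134.5, -133.0, -131.5, -130.0, -128.5, -127.0, -125.5, -124.0, -122.5]
t: 12.12
ee_pos: [0.5457, -0.0634, 0.0445]
tool_rot: [-96.8, 89.7, 177.6]
contact_force: [-0.4, 0.6, -0.4]
width: 0.0001
t: 13.12
ee_pos: [0.5457, -0.0854, 0.0445]
tool_rot: [-100.6, 89.7, 173.9]
contact_force: [-0.8, 0.8, 0.5]
width: 0.0001
min 139.0 37.0 dark: [-119.5, -118.0, -116.5, -115.0, -113.5, -112.0, 129.0, 130.5, 132.0, 133.5, 135.0, 136.5, 138.0, 139.5]
min -117.5 24.0 dark: [-161.5, -160.0, -158.5, -157.0, -125.0, -123.5, -122.0, -120.5, -119.0, -117.5, -116.0, -114.5, -113.0, -111.5]
t: 13.85
ee_pos: [0.5452, -0.0952, 0.0443]
tool_rot: [-107.3, 89.7, 174.7]
contact_force: [-4.2, 3.8, 2.2]
width: -0.0001
min 144.5 38.0 dark: [-110.0, -108.5, -107.0, -105.5, -104.0, 132.5, 134.0, 135.5, 137.0, 138.5, 140.0, 141.5, 143.0, 144.5]
min -115.0 26.0 dark: [-160.0, -158.5, -157.0, -155.5, -154.0, -152.5, -151.0, -149.5, -148.0, -146.5, -133.5, -132.0, -130.5, -129.0]
t 13.95 r 0.0639 ang 175.8 psi 11.9 F [-1.9  2.1  0.1] z 0.0442
```

Contact now: 5 N, and the valve has moved from -115.5° to about -107°. I'll carry on along the arc.

```bash
sed -i 's/\.022\*n/.019*n/' plan.py; python3 plan.py 193 2
```

```text
t 13.95 r 0.0639 ang 175.8 psi 11.9 F [-1.9  2.1  0.1] z 0.0442
[ 0.8 -1.9] 0.054
[ 0.8 -4.1] 0.089
[ 0.8 -6.3] 0.124
[ 0.9 -8.5] 0.159
[  1.  -10.7] 0.193
[  1.3 -12.9] 0.228
[  1.6 -15. ] 0.263
[  2.  -17.2] 0.298
[  2.5 -19.3] 0.333
[  3.  -21.5] 0.368
[  3.6 -23.6] 0.403
[  4.3 -25.7] 0.438
```

```bash
python3 -m inch '[{"xyz":[0.5,-2,0],"spin":0.04,"gripper":0},{"xyz":[0.8,-4,0],"spin":0.08,"gripper":0},{"xyz":[0.8,-6.3,0],"spin":0.12,"gripper":0},{"xyz":[0.9,-8.5,0],"spin":0.16,"gripper":0},{"xyz":[1,-10.7,0],"spin":0.19,"gripper":0},{"xyz":[1.3,-12.9,0],"spin":0.23,"gripper":0},{"xyz":[1.6,-15,0],"spin":0.26,"gripper":0},{"xyz":[2,-17.2,0],"spin":0.3,"gripper":0},{"xyz":[2.5,-19.3,0],"spin":0.33,"gripper":0},{"xyz":[3,-21.5,0],"spin":0.37,"gripper":0},{"xyz":[3.6,-23.6,0],"spin":0.4,"gripper":0},{"xyz":[4.3,-25.7,0],"spin":0.44,"gripper":0}]'; python3 valve.py; python3 plan.py 217 2
```

```text
t: 15.45
ee_pos: [0.549, -0.1217, 0.044]
tool_rot: [-100.5, 89.6, -153.3]
contact_force: [-5.4, 1.5, 2.0]
width: -0.0002
min 177.5 39.0 dark: [-180.0, -178.5, -177.0, -175.5, -174.0, -172.5, -171.0, -169.5, -168.0, -166.5, -165.0, -163.5, -162.0, -160.5]
min -135.5 26.0 dark: [-147.0, -145.5, -144.0, -142.5, -141.0, -139.5, -138.0, -136.5, -135.0, -133.5, -132.0, -130.5, -129.0, -127.5]
t 15.55 r 0.0634 ang -160.1 psi 37.1 F [-2.6  1.1 -0.4] z 0.044
[ 1.  -1.4] 0.033
[ 1.9 -3.5] 0.068
[ 2.8 -5.5] 0.103
[ 3.7 -7.4] 0.138
[ 4.8 -9.4] 0.172
[  5.9 -11.2] 0.207
[  7.1 -13.1] 0.242
[  8.3 -14.9] 0.277
[  9.6 -16.7] 0.312
[ 11.  -18.4] 0.347
[ 12.4 -20.1] 0.382
[ 13.9 -21.7] 0.417
```

```bash
python3 -m inch '[{"xyz":[1,-1.5,0],"spin":0.03,"gripper":0},{"xyz":[1.9,-3.5,0],"spin":0.07,"gripper":0},{"xyz":[2.8,-5.5,0],"spin":0.1,"gripper":0},{"xyz":[3.7,-7.4,0],"spin":0.14,"gripper":0},{"xyz":[4.8,-9.4,0],"spin":0.17,"gripper":0},{"xyz":[5.9,-11.2,0],"spin":0.21,"gripper":0},{"xyz":[7.1,-13.1,0],"spin":0.24,"gripper":0},{"xyz":[8.3,-14.9,0],"spin":0.28,"gripper":0},{"xyz":[9.6,-16.7,0],"spin":0.31,"gripper":0},{"xyz":[11,-18.4,0],"spin":0.35,"gripper":0},{"xyz":[12.4,-20.1,0],"spin":0.38,"gripper":0},{"xyz":[13.9,-21.7,0],"spin":0.42,"gripper":0}]'; sed -i "s/th\[r<60\]\]\[:40:3\]/th[(r<60)\&(th>-110)]][::3]/" valve.py; python3 valve.py; python3 plan.py 241 2
```

```text
t: 17.05
ee_pos: [0.5632, -0.1442, 0.0439]
tool_rot: [-94.7, 89.6, -123.4]
contact_force: [-3.8, -0.2, 1.8]
width: 0.0003
min -165.5 39.0 dark: [-57.5, -56.0, 151.5, 153.0, 154.5, 156.0, 157.5, 159.0, 160.5, 178.0, 179.5]
min -56.5 16.0 dark: [-109.5, -108.0, -106.5, -105.0, -103.5, -102.0, -100.5, -99.0, -97.5, -96.0, -94.5, -93.0, -91.5, -90.0, -88.5, -87.0, -85.5, -84.0, -82.5, -81.0, -79.5, -78.0, -76.5, -75.0, -73.5, -72.0, -70.5, -59.0, -57.5, -56.0, -54.5]
t 17.15 r 0.0631 ang -136.0 psi 61.2 F [-3.1 -0.7 -1.3] z 0.0439
[ 1.2 -1. ] 0.032
[ 2.8 -2.5] 0.067
[ 4.5 -3.9] 0.101
[ 6.2 -5.3] 0.136
[ 7.9 -6.7] 0.171
[ 9.7 -7.9] 0.206
[11.5 -9.2] 0.241
[ 13.4 -10.3] 0.276
[ 15.3 -11.4] 0.311
[ 17.3 -12.4] 0.346
[ 19.2 -13.4] 0.381
[ 21.3 -14.2] 0.416
```

Tracking works: both cameras put the valve at about -56.7°.

```bash
python3 -m inch '[{"xyz":[1.2,-1,0],"spin":0.03,"gripper":0},{"xyz":[2.8,-2.5,0],"spin":0.07,"gripper":0},{"xyz":[4.5,-3.9,0],"spin":0.1,"gripper":0},{"xyz":[6.2,-5.3,0],"spin":0.14,"gripper":0},{"xyz":[7.9,-6.7,0],"spin":0.17,"gripper":0},{"xyz":[9.7,-7.9,0],"spin":0.21,"gripper":0},{"xyz":[11.5,-9.2,0],"spin":0.24,"gripper":0},{"xyz":[13.4,-10.3,0],"spin":0.28,"gripper":0},{"xyz":[15.3,-11.4,0],"spin":0.31,"gripper":0},{"xyz":[17.3,-12.4,0],"spin":0.35,"gripper":0},{"xyz":[19.2,-13.4,0],"spin":0.38,"gripper":0},{"xyz":[21.3,-14.2,0],"spin":0.42,"gripper":0}]';  python3 plan.py 265 2
```

```text
t: 18.65
ee_pos: [0.5851, -0.1586, 0.0439]
tool_rot: [-89.9, 89.6, -94.5]
contact_force: [-3.9, -2.4, 0.4]
width: -0.0001
t 18.65 r 0.063 ang -112.4 psi 85.3 F [-3.9 -2.4  0.4] z 0.0439
[ 1.9 -0.6] 0.029
[ 3.9 -1.4] 0.064
[ 6. -2.] 0.099
[ 8.1 -2.6] 0.134
[10.3 -3.1] 0.168
[12.4 -3.6] 0.203
[14.6 -4. ] 0.238
[16.8 -4.2] 0.273
[19.  -4.5] 0.308
[21.2 -4.6] 0.343
[23.3 -4.7] 0.378
[25.5 -4.6] 0.413
```

```bash
python3 -m inch '[{"xyz":[1.9,-0.6,0],"spin":0.03,"gripper":0},{"xyz":[3.9,-1.4,0],"spin":0.06,"gripper":0},{"xyz":[6,-2,0],"spin":0.1,"gripper":0},{"xyz":[8.1,-2.6,0],"spin":0.13,"gripper":0},{"xyz":[10.3,-3.1,0],"spin":0.17,"gripper":0},{"xyz":[12.4,-3.6,0],"spin":0.2,"gripper":0},{"xyz":[14.6,-4,0],"spin":0.24,"gripper":0},{"xyz":[16.8,-4.2,0],"spin":0.27,"gripper":0},{"xyz":[19,-4.5,0],"spin":0.31,"gripper":0},{"xyz":[21.2,-4.6,0],"spin":0.34,"gripper":0},{"xyz":[23.3,-4.7,0],"spin":0.38,"gripper":0},{"xyz":[25.5,-4.6,0],"spin":0.41,"gripper":0}]'; python3 valve.py; python3 plan.py 289 2
```

```text
t: 20.15
ee_pos: [0.6108, -0.1631, 0.0438]
tool_rot: [-90.0, 89.6, -71.1]
contact_force: [-3.6, -1.2, -0.4]
width: 0.0001
min 123.5 38.0 dark: [-93.5, -8.0, 108.0, 109.5, 111.0, 112.5, 114.0, 115.5, 117.0, 118.5, 120.0, 121.5, 123.0, 124.5, 126.0, 127.5, 129.0, 130.5, 132.0, 133.5, 144.0, 145.5, 147.0, 148.5, 150.0, 151.5, 153.0, 154.5, 156.0, 157.5, 159.0, 160.5, 162.0, 163.5, 165.0, 166.5, 168.0, 169.5, 171.0, 172.5, 174.0, 175.5, 177.0, 178.5]
min -7.0 17.0 dark: [-86.5, -85.0, -83.5, -82.0, -80.5, -79.0, -77.5, -76.0, -74.5, -73.0, -71.5, -10.5, -9.0, -7.5, -6.0, -4.5]
t 20.25 r 0.0627 ang -88.1 psi 108.9 F [-2.4 -1.2 -0.8] z 0.0439
[ 1.6 -0.1] 0.037
[3.8 0. ] 0.072
[6.  0.3] 0.107
[8.2 0.6] 0.142
[10.3  1. ] 0.177
[12.5  1.5] 0.211
[14.6  2. ] 0.246
[16.7  2.6] 0.281
[18.8  3.3] 0.316
[20.9  4.1] 0.351
[22.9  4.9] 0.386
[24.9  5.8] 0.421
```

```bash
python3 -m inch '[{"xyz":[1.6,-0.1,0],"spin":0.035,"gripper":0},{"xyz":[3.8,0,0],"spin":0.07,"gripper":0},{"xyz":[6,0.3,0],"spin":0.11,"gripper":0},{"xyz":[8.2,0.6,0],"spin":0.14,"gripper":0},{"xyz":[10.3,1,0],"spin":0.18,"gripper":0},{"xyz":[12.5,1.5,0],"spin":0.21,"gripper":0},{"xyz":[14.6,2,0],"spin":0.25,"gripper":0},{"xyz":[16.7,2.6,0],"spin":0.28,"gripper":0},{"xyz":[18.8,3.3,0],"spin":0.32,"gripper":0},{"xyz":[20.9,4.1,0],"spin":0.35,"gripper":0},{"xyz":[22.9,4.9,0],"spin":0.39,"gripper":0},{"xyz":[24.9,5.8,0],"spin":0.42,"gripper":0}]'; python3 valve.py|cut -c1-60; python3 plan.py 313 1.5
```

```text
t: 21.75
ee_pos: [0.6362, -0.1571, 0.0438]
tool_rot: [-84.4, 89.6, -41.4]
contact_force: [-3.8, -0.8, -1.0]
width: -0.0001
min 98.5 40.0 dark: [10.0, 11.5, 13.0, 14.5, 16.0, 17.5, 19.
min 17.5 20.0 dark: [-71.5, -70.0, -68.5, -58.5, -57.0, -55.
t 21.85 r 0.0631 ang -64.0 psi 133.0 F [-1.6  0.4 -1.5] z 0.044
[0.8 0.6] 0.026
[2.3 1.4] 0.053
[3.7 2.2] 0.079
[5.1 3.1] 0.105
[6.5 3.9] 0.131
[7.9 4.8] 0.157
[9.3 5.8] 0.183
[10.6  6.8] 0.21
[11.9  7.8] 0.236
[13.1  8.8] 0.262
[14.4  9.9] 0.288
[15.6 11. ] 0.314
```

```bash
python3 -m inch '[{"xyz":[0.8,0.6,0],"spin":0.026,"gripper":0},{"xyz":[2.3,1.4,0],"spin":0.05,"gripper":0},{"xyz":[3.7,2.2,0],"spin":0.08,"gripper":0},{"xyz":[5.1,3.1,0],"spin":0.1,"gripper":0},{"xyz":[6.5,3.9,0],"spin":0.13,"gripper":0},{"xyz":[7.9,4.8,0],"spin":0.16,"gripper":0},{"xyz":[9.3,5.8,0],"spin":0.18,"gripper":0},{"xyz":[10.6,6.8,0],"spin":0.21,"gripper":0},{"xyz":[11.9,7.8,0],"spin":0.24,"gripper":0},{"xyz":[13.1,8.8,0],"spin":0.26,"gripper":0},{"xyz":[14.4,9.9,0],"spin":0.29,"gripper":0}]'; python3 plan.py 329.5 1
python3 - <<'E'
from h import *
import valve,pickle
I=[cam('scene'),cam('side')];th,v=valve.scan(I,20,60)
for r in v: print(v.shape,[(float(t),int(x)) for t,x in zip(th[::2],r[::2])])
out=[]
for (d,K) in I:
    q=proj(d,K,[.6091+.095*np.cos(.686),-.1003+.095*np.sin(.686),.118])[0].astype(int);print(q)
    out.append(cv2.resize(d['image'][q[1]-30:q[1]+30,q[0]-30:q[0]+30],(400,400),interpolation=cv2.INTER_CUBIC))
cv2.imwrite('pics/z6.png',np.hstack(out))
E
```

```text
t: 23.22
ee_pos: [0.6512, -0.1471, 0.044]
tool_rot: [-78.9, 89.5, -19.2]
contact_force: [-3.1, -2.6, -1.1]
width: 0.0002
t 23.23 r 0.063 ang -48.0 psi 149.7 F [-3.1 -2.6 -1.1] z 0.044
[0.8 0.7] 0.014
[1.6 1.5] 0.031
[2.4 2.3] 0.049
[3.1 3.1] 0.066
[3.9 3.8] 0.084
[4.6 4.7] 0.101
[5.4 5.5] 0.119
[6.1 6.3] 0.136
[6.8 7.2] 0.153
[7.5 8. ] 0.171
[8.1 8.9] 0.188
[8.8 9.8] 0.206
(2, 80) [(20.0, 88), (21.0, 81), (22.0, 74), (23.0, 68), (24.0, 61), (25.0, 56), (26.0, 52), (27.0, 50), (28.0, 48), (29.0, 48), (30.0, 48), (31.0, 48), (32.0, 48), (33.0, 48), (34.0, 49), (35.0, 51), (36.0, 56), (37.0, 62), (38.0, 71), (39.0, 80), (40.0, 91), (41.0, 102), (42.0, 111), (43.0, 123), (44.0, 130), (45.0, 138), (46.0, 141), (47.0, 140), (48.0, 137), (49.0, 132), (50.0, 128), (51.0, 124), (52.0, 120), (53.0, 118), (54.0, 115), (55.0, 114), (56.0, 113), (57.0, 112), (58.0, 111), (59.0, 110)]
(2, 80) [(20.0, 109), (21.0, 100), (22.0, 91), (23.0, 82), (24.0, 72), (25.0, 65), (26.0, 59), (27.0, 52), (28.0, 45), (29.0, 39), (30.0, 33), (31.0, 27), (32.0, 24), (33.0, 21), (34.0, 21), (35.0, 23), (36.0, 25), (37.0, 27), (38.0, 29), (39.0, 30), (40.0, 32), (41.0, 35), (42.0, 36), (43.0, 38), (44.0, 40), (45.0, 43), (46.0, 47), (47.0, 51), (48.0, 57), (49.0, 61), (50.0, 64), (51.0, 68), (52.0, 69), (53.0, 70), (54.0, 73), (55.0, 73), (56.0, 75), (57.0, 78), (58.0, 79), (59.0, 81)]
[342 271]
[308 215]
```

View pics/z6.png

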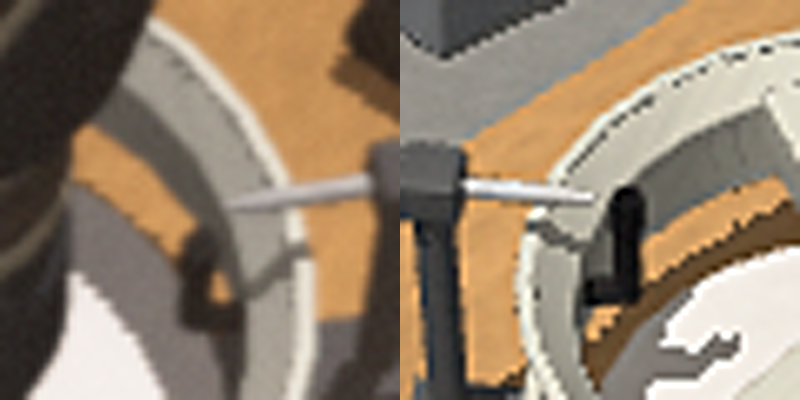

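The left crop (scene) has the valve top at about (202,235), just short of the feeler tip at (230,203). The right crop (side) has the valve top at (627,190) and the feeler tip at (598,198).

```bash
python3 - <<'E'
from h import *
import pickle
for n,v,t,p in(('scene',(342.3,276.5),(346.8,271.4),(373.2,266.4)),('side',(312,213.8),(307.5,214.7),(283,209))):
    d,K=pickle.load(open(n+'0.pkl','rb'))
    V,T,P=ray(d,K,v,.116)[:2],ray(d,K,t,.121)[:2],ray(d,K,p,.13)[:2]
    # line direction fixed 39.3 deg, anchored on tip; and hub from tip
    for a in(38.7,39.3,39.9):
        u=np.array([np.cos(np.radians(a)),np.sin(np.radians(a))]);h=T-.101*u;r=V-h
        print(n,a,'hub',h.round(4),'lateral mm',(1000*(u[0]*(V-T)[1]-u[1]*(V-T)[0])).round(1),'gap',(1000*(V-T)@u).round(1),'ang',np.degrees(np.arctan2(r[1],r[0])).round(1),np.hypot(*r).round(4))
    for a in (34,36,38,39.3): print(a,proj(d,K,[.6091+.092*np.cos(np.radians(a)),-.1003+.092*np.sin(np.radians(a)),.116]).round(1),end='')
    print()
E
```

```text
scene 38.7 hub [ 0.6112 -0.1002] lateral mm -6.9 gap -10.0 ang 34.3 0.0912
scene 39.3 hub [ 0.6119 -0.101 ] lateral mm -6.8 gap -10.1 ang 35.0 0.0911
scene 39.9 hub [ 0.6126 -0.1018] lateral mm -6.7 gap -10.2 ang 35.7 0.0911
34 [[341.7 276.3]]36 [[341.5 274.8]]38 [[341.2 273.4]]39.3 [[341.  272.5]]
side 38.7 hub [ 0.605 -0.101] lateral mm -9.2 gap -8.5 ang 33.0 0.0929
side 39.3 hub [ 0.6057 -0.1018] lateral mm -9.1 gap -8.6 ang 33.7 0.0928
side 39.9 hub [ 0.6064 -0.1026] lateral mm -9.0 gap -8.7 ang 34.3 0.0927
34 [[310.7 213.6]]36 [[310.5 214.6]]38 [[310.2 215.6]]39.3 [[310.1 216.2]]
```

```bash
python3 -m inch '[{"xyz":[0.8,0.7,0],"spin":0.015,"gripper":0},{"xyz":[1.6,1.5,0],"spin":0.03,"gripper":0},{"xyz":[2.4,2.3,0],"spin":0.05,"gripper":0},{"xyz":[3.1,3.1,0],"spin":0.065,"gripper":0},{"xyz":[3.5,3.5,0],"spin":0.075,"gripper":0},{"xyz":[3.5,3.5,0],"spin":0.075,"gripper":0},{"xyz":[3.5,3.5,0],"spin":0.075,"gripper":0}]'
python3 -m inch '[{"xyz":[-1,-1,0],"spin":0,"gripper":0},{"xyz":[-3,-3,0],"spin":0,"gripper":0},{"xyz":[-6,-6,0],"spin":0,"gripper":0},{"xyz":[-8,-8,0],"spin":0,"gripper":0},{"xyz":[-8,-8,20],"spin":0,"gripper":0},{"xyz":[-8,-8,45],"spin":0,"gripper":0},{"xyz":[-8,-8,75],"spin":0,"gripper":0},{"xyz":[-8,-8,110],"spin":0,"gripper":0},{"xyz":[-8,-8,145],"spin":0,"gripper":0},{"xyz":[-8,-8,180],"spin":0,"gripper":0},{"xyz":[-8,-8,210],"spin":0,"gripper":0}]'
python3 -m inch '[{"xyz":[0,0,0],"spin":0,"gripper":0},{"xyz":[0,0,0],"spin":0,"gripper":0}]'
python3 - <<'E'
from h import *
import pickle
s=telemetry.get_state();print(s['ee_pos'],s['tool_rot'])
d,K=cam('wrist');pickle.dump((s,d,K),open('w7.pkl','wb'))
R=Ro.from_euler('xyz',s['tool_rot'],degrees=True).as_matrix();M=np.linalg.inv(np.array(d['mount'],float))
for P in([.6091,-.1003,.102],[.688,-.0351,.121],[.6803,-.042,.116]):
    c=M[:3,:3]@(R.T@(np.array(P)-s['ee_pos']))+M[:3,3];print((K@c/c[2])[:2])
E
```

```text
t: 24.2
ee_pos: [0.6551, -0.1433, 0.0442]
tool_rot: [-74.2, 89.5, -10.2]
contact_force: [-2.7, -1.0, -0.9]
width: 0.0003
t: 25.58
ee_pos: [0.6471, -0.1514, 0.2558]
tool_rot: [-73.4, 89.4, -9.4]
contact_force: [-0.3, -0.7, 0.1]
width: -0.0006
t: 25.82
ee_pos: [0.647, -0.1515, 0.2551]
tool_rot: [-72.9, 89.5, -9.0]
contact_force: [0.7, -0.2, -0.9]
width: -0.0
[ 0.64704167 -0.15152204  0.25510148] [-72.94917305  89.46711084  -9.00212926]
[385.2563209  240.47203224]
[336.10364202 346.23686509]
[340.38109981 333.80219573]
```

```bash
python3 -m inch '[{"xyz":[14,28,0],"spin":0,"gripper":0},{"xyz":[28,55,0],"spin":0,"gripper":0},{"xyz":[42,83,0],"spin":0,"gripper":0},{"xyz":[55,110,0],"spin":0,"gripper":0},{"xyz":[55,110,0],"spin":0,"gripper":0},{"xyz":[55,110,0],"spin":0,"gripper":0}]'
python3 - <<'E'
from h import *
import pickle
s=telemetry.get_state();print(s['ee_pos'],s['t'])
d,K=cam('wrist');pickle.dump((s,d,K),open('w7.pkl','wb'))
R=Ro.from_euler('xyz',s['tool_rot'],degrees=True).as_matrix();M=np.linalg.inv(np.array(d['mount'],float))
q=[]
for P in([.6091,-.1003,.102],[.688,-.0351,.121],[.6803,-.042,.116]):
    c=M[:3,:3]@(R.T@(np.array(P)-s['ee_pos']))+M[:3,3];q.append((K@c/c[2])[:2]);print(q[-1])
x,y=q[1].astype(int);print(x,y)
big=cv2.resize(d['image'][y-50:y+50,x-50:x+50],(500,500),interpolation=cv2.INTER_CUBIC)
a=[big]
for n in('scene','side'):
    e,L=cam(n);q=proj(e,L,[.688,-.0351,.121])[0].astype(int);print(n,q);a.append(cv2.resize(e['image'][q[1]-30:q[1]+30,q[0]-30:q[0]+30],(250,250),interpolation=cv2.INTER_CUBIC))
cv2.imwrite('pics/z7.png',np.hstack([big,np.vstack(a[1:])]))
E
```

```text
t: 26.62
ee_pos: [0.7013, -0.0417, 0.2534]
tool_rot: [-76.8, 89.6, -12.8]
contact_force: [-0.5, 0.2, -0.4]
width: -0.0001
[ 0.70130035 -0.04172638  0.25336994] 26.625
[393.40916317  91.33840374]
[338.46794406 213.25236489]
[343.20296596 200.27194796]
338 213
scene [346 270]
side [305 214]
```

View pics/z7.png

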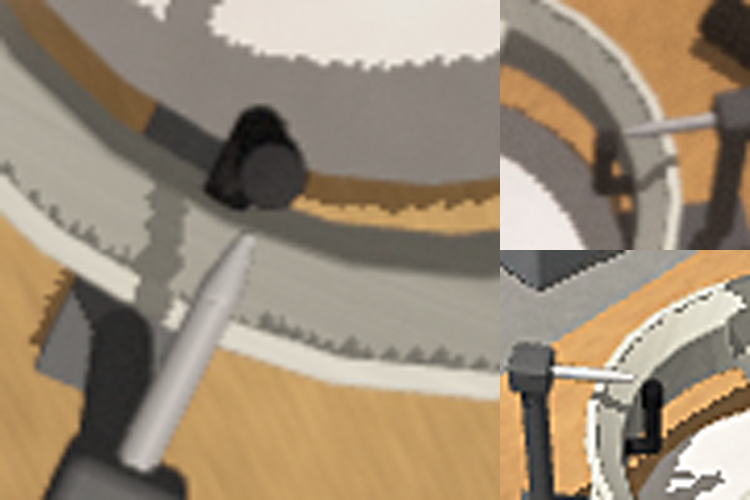

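The valve's round top (273,173) now stands almost straight in front of the feeler tip (247,236). I'll measure the remaining offset.

```bash
python3 - <<'E'
from h import *
import pickle
s,d,K=pickle.load(open('w7.pkl','rb'))
P=lambda c,z:wray(s,d,K,(288+c[0]/5,163+c[1]/5),z)[:2]
V=P((273,173),.116);T=P((247,236),.121);B=P((140,460),.121)
u=(B-T)/np.linalg.norm(B-T);print('rod dir',np.degrees(np.arctan2(u[1],u[0])),np.linalg.norm(B-T))
for a in(38.7,39.3,39.9):
    u=np.array([np.cos(np.radians(a)),np.sin(np.radians(a))]);w=V-T;h=T-.101*u
    print(a,'lat',1000*(u[0]*w[1]-u[1]*w[0]),'gap',1000*w@u,'hub',h)
for H in([.6091,-.1003],):
    for X in(V,T):r=X-H;print(np.degrees(np.arctan2(r[1],r[0])),np.hypot(*r))
# hub seen in this picture
c=cv2.HoughCircles(cv2.cvtColor(d['image'][60:125,360:430],cv2.COLOR_BGR2GRAY),cv2.HOUGH_GRADIENT,1,20,param1=80,param2=12,minRadius=6,maxRadius=14);print(c)
E
```

```text
rod dir 39.64190354927503 0.04163216944808302
38.7 lat -0.10485564717712184 gap -10.193387233027465 hub [ 0.60888034 -0.10088707]
39.3 lat 0.0018930526421018223 gap -10.193926348838508 hub [ 0.60954595 -0.10170903]
39.9 lat 0.10864154486677022 gap -10.193347585750288 hub [ 0.61022013 -0.10252397]
38.429810753062995 0.09026912731124652
38.51702635717796 0.10046202313019288
[[[32.5 30.5 13.4]
  [41.5 48.5  7.4]]]
```

```bash
python3 -c "
from rig import sign_off,telemetry
print(telemetry.get_state()['t'],sign_off())"
```

```text
the job is handed in; nothing more can be done
26.775 None
```

The valve now stands in front of the feeler tip, and the job was handed in at 26.8 s of the 51 s allowed. I pushed spoke2 anticlockwise by about 155° with the shut fingertips, then backed off and lifted clear.

**Last checks:**
- **Alignment:** the last wrist picture puts the valve 0.0 ± 0.1 mm sideways from the feeler line, over the uncertainty in that line's direction. The pixel picks themselves are good to about 1 mm. The gap from tip to valve axis measured 10.2 mm against a nominal 9 mm, which is within calibration error.
- **Forces:** the wrist force readings, taken at the end of each move, showed at most about 6 N while pushing. They were near zero after I withdrew.
- **Clearance:** the arm ended about 0.25 m above the table, touching nothing.

**What disagreed:**
- **Fingertip height:** my first two passes, at TCP readings of 77 and 63 mm, slid over spoke2 with almost no force and did not turn the wheel. The pictures showed the visible fingertip 15 mm or more above the reported TCP. I went down to a reading of 44 mm, where the push worked.
- **Feeler direction:** the scene and side views gave 38.6° and the wrist view about 39.5°. The final check was made relative to the feeler in one picture, so this hardly affects it.

I did not check the parts lying around the stand with a separate measurement at the end. The arm only ever worked inside the rim or well above the parts.

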